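# Move the battery pack from charger to hand vacuum

### The arm

A 7-joint arm with a two-finger parallel gripper is mounted at the origin on the work surface. World frame = base frame: x ahead of the robot, y to its left, z up, the work surface at z = 0. Lengths are in m, angles in rad, forces in N, time in s.
With the tool pointing down it reaches from about 0.425 to 1.025 m from the base axis. Payload 9.4 kg.
Tool frame: the origin (TCP) lies midway between the tips of the shut fingers; the grasp point (between the pads) lies ctrl.grasp_offset behind it (ctrl.grasp_offset is the distance from the TCP to the grasp point, in m); z points along the fingers, y is the direction in which the jaws open and shut (so a half turn about z gives the same grasp; the last joint's range is limited). The gripper opens to 93 mm and grips with 3 to 60 N. Pads are 15 mm wide; open, the fingers measure 128 mm over their backs; the gripper's body (75 mm by 188 mm) begins 65 mm behind the grasp point.
Start: joints at [-1.354, 0.599, -0.003, 1.599, 0.002, 0.943, -0.08], TCP at [0.21, 0.694, 0.219] pointing down, gripper open.
Joint ranges: [-2.57, 2.57], [-0.35, 1.97], [-1.29, 1.29], [0.11, 2.56], [-1.05, 4.19], [0.11, 1.86], [-2.63, 2.63]. Speed limits (rad/s): [2.22, 2.22, 3.01, 3.01, 3.14, 3.14, 3.14].

### API

Orientations are given as a 3x3 rotation matrix whose columns are the frame's x, y, z axes.
In Python, from plant import ctrl gives the robot as it stands.
- The arm moves only by the shell command python3 -m inch 'ROWS' [OPENING] [FORCE]. ROWS is JSON, a list of rows, each a list of 2 entries, a list of its own where there are three numbers: the shift along the tool's x, y, z in cm, then the turn, a rotation vector about the tool's x, y, z in rad. In form: [[[tx, ty, tz], [rx, ry, rz]], ...]. A call has 1 to 12 rows; each row is the pose to reach, as a shift and turn from the pose measured when the call began, along the tool's axes at that moment; what a row does not reach only later rows make up. A row lasts 1/8 s, in which the tool goes at most 62.5 mm and 10.7 degrees, less where a joint would pass 70% of its speed; a pose out of reach is approached as far as the arm can. A call with a gripper value outside its range is refused whole. OPENING is the gripper's target within -1 to 1 (fully open at 1, half-way at 0, shut at -1), set as the call begins (- or left out, the last holds). The fingers move at their own pace and stop on an object; FORCE is the grip in N (left out, the last holds). Time passes only in rows, so rows that repeat a pose let the fingers close. It gives the time, the measured TCP pose, the force and the opening at its end, in the units of the state.
- ctrl.observe(): the state, without advancing time (a new reading comes with each control period).
- ctrl.snapshot(name): name is "scene" or "top"; returns (picture, depth): 480x640x3 uint8, red, green, blue; 480x640 float32, m along the optical axis (not along the pixel's ray), 0 where there is no reading.
- ctrl.camera_info(name): a dict with "fx", "fy", "cx", "cy" (pixels), "dist_coeffs" ([k1, k2, p1, p2, k3] as OpenCV has them; the pictures are not rectified), "world_from_camera" (4x4, takes a point from camera to world coordinates). Camera axes: x right, y down, z forward; pixel columns grow to the right and rows downward; lengths in m; the calibration is good to about 2 mm. A picture is of the moment at which its call begins. camera_info takes no time and is no camera call.
- ctrl.finish_job(): hands the job in, once; it reports no verdict.
The state is a dict: "time": time; "joints": joint angles; "joint_velocities": joint speeds; "effort": joint torques, N m; "tcp_pos": TCP position; "orientation": TCP orientation; "ft_force": force on the tool from outside, world axes, zero at the start; "torque": the same for the moment, N m; "finger_gap": opening from 0.0 (shut) to 1.0 (fully open).
Only numpy, scipy, OpenCV 4.12 (cv2) and the standard library are available. Lean on these libraries where they do the work, as an engineer would, in place of code of your own. Each camera call takes 0.05 s, during which the arm holds its last target.

### The job

Get the hand vacuum ready for the next room: press the catch on the charging dock so that the battery pack is let go, slide the pack off the dock, then slide it onto the guide at the rear of the hand vacuum until it is fully home and the vacuum's catch springs up behind it. Let go of the pack, and do not push away or knock over the tissue box, tumbler, remote control or spray bottle.

Things in the scene. Friction and masses are not known exactly. Their poses are not given: they have to be found in the camera images.
- pack: Black battery pack, 0.30 to 0.46 kg: foot flange 80 x 64 x 8 mm (x, y, z), on it a body 80 x 46 mm up to 58 mm height. Grasp the body across its 46 mm (y), above the guide's lips. Origin: centre of its underside; x along the slide, z up. Same both ways round: either end may go first. At the start it is locked home in the dock.
- dock: White charging dock fixed on the desk, about 200 x 102 mm, slide guide on top, mouth roughly towards the robot. Origin on the desk under the pack's home; x points inwards along the slide, z up. Dock and vacuum may be on either side (left or right), each turned by up to 0.35 rad.
- dock_home (a point): Where the pack's origin lies when locked in the dock, on the deck, 32 mm above the desk; axes as the dock. When the catch is pressed a spring plunger pushes the pack 14 mm towards the mouth (10 falling to 7 N); the pack then lies over the sunk catch, which no longer stops it. To clear the lips slide it on until its origin is at x = -95 mm or less here, then lift.
- dock_mouth (a point): Outer end of the dock's guide, on the deck, at x = -108 mm of dock_home. From here inwards to x = -49 mm: open apron without lips, side walls 10 mm high, inner faces about 43 mm off centre at the mouth, narrowing to 35. The deck's middle is an open slot from the mouth to x = -36 mm (48 mm wide, 20 mm deep) in which the catch lies.
- dock_end (a point): Foot of the dock's end wall, at x = 43 mm of dock_home; wall 36 mm high. From x = -36 to 43 mm: channel 70 mm wide with overhanging lips that hold down the pack's flange: 10.5 mm clear under them, tops 14.5 mm above the deck, 53 mm gap between them. From x = -49 to -36 mm their ends turn up (to 19 mm above the deck) as a lead-in.
- dock_tab (a point): Press point: top centre of the flat steel thumb tab of the dock's catch (tab 43 mm along x by 44 mm wide, top 1 mm below the deck; press from above). It lies at x = -84 mm of the dock's home frame and sinks with the catch.
- dock_catch (a joint): Dock's steel spring catch, moves straight down: 0 = up, 0.009 m = fully pressed. Its tooth stands 6 mm above the deck and blocks the pack's mouth-side end; the pack is let go at about 0.0065 m or more, so press it right down. Takes 0.5 N rising to about 2 N, plus up to about 8 N of friction while the pack leans on it.
- vacuum: Grey hand vacuum fixed on the desk, 370 mm long, 105 mm wide, empty slide guide on its rear end, mouth roughly towards the robot. Origin on the desk under the pack's home; x points inwards along the slide (to the nozzle), z up. Carrying handle 142 mm above the desk, from x = 75 mm inwards.
- vacuum_home (a point): Where the pack's origin must end, on the deck, 65 mm above the desk; axes as the vacuum. Set the pack on the apron, origin at x = -98 mm here, and slide it inwards: over the catch's ramp, then from x = -14 mm against a spring plunger (7 to 10 N; up to 18 N in all, more if pressed down). At x = 0 the catch rises behind it; push on to the end wall (x = 3 mm) so that it comes right up. Let go earlier, it is pushed out.
- vacuum_mouth (a point): Outer end of the vacuum's guide, on the deck, at x = -108 mm of vacuum_home. Apron and slot are the same as the dock's.
- vacuum_end (a point): Foot of the vacuum's end wall, at x = 43 mm of vacuum_home. Channel, lips and lead-in are the same as the dock's.
- vacuum_tab (a point): Press point: top centre of the flat steel thumb tab of the vacuum's catch (tab 43 mm along x by 44 mm wide, top 1 mm below the deck; press from above). It lies at x = -84 mm of the vacuum's home frame and sinks with the catch.
- vacuum_catch (a joint): Vacuum's steel spring catch, as the dock's: 0 = up (tooth 6 mm above the deck, ramp towards the mouth), 0.009 m = fully down. It sinks to about 0.006 m while the pack slides over it and springs back to 0 when the pack is home.
- tissue_box: Bystander: white tissue box 115 x 120 x 90 mm. Origin: centre of its underside.
- tumbler: Bystander: white ceramic tumbler, 72 mm wide, 90 mm high. Origin: centre of its underside.
- remote: Bystander: black remote control 150 x 44 x 18 mm lying flat. Origin: centre of its underside.
- spray_bottle: Bystander: clear spray bottle, 76 mm wide, 205 mm high. Origin: centre of its underside.
Things that resemble listed ones, but are neither listed nor needed, are in the scene too. Leave any green look-alike of the pack alone.

How it is judged:
On the way, in this order (a step that is already met when the one before it is completed fails the run):
1. the dock's catch is pressed down (6 mm or more) (value of joint dock_catch above 0.006 m), for 0.05 s.
2. the pack is off the dock (more than 100 mm from its place there) (distance between pack and dock_home above 0.1 m), for 0.1 s.
At the end, for the whole second after the job is handed in: The pack lies at rest within 4 mm (each way) and 0.08 rad of its home place on the vacuum, with the vacuum's catch sprung up behind it (within 3 mm of fully up) and the robot letting go (x of pack in the frame of vacuum_home between -0.004 and 0.004 m and y of pack in the frame of vacuum_home between -0.004 and 0.004 m and z of pack in the frame of vacuum_home between -0.004 and 0.004 m and angle between the x axis of pack and the x axis of vacuum_home, either way round below 0.08 rad and value of joint vacuum_catch below 0.003 m and linear speed of pack below 0.01 m/s); the robot touches nothing.
It fails at once if the tissue box is knocked over or pushed away (more than 50 mm or 0.3 rad) (distance of tissue_box from where it was at the start of the episode above 0.05 m or angle between tissue_box's own z axis and vertical above 0.3 rad).
It fails at once if the tumbler is knocked over or pushed away (more than 50 mm or 0.3 rad) (distance of tumbler from where it was at the start of the episode above 0.05 m or angle between tumbler's own z axis and vertical above 0.3 rad).
It fails at once if the remote is knocked over or pushed away (more than 50 mm or 0.3 rad) (distance of remote from where it was at the start of the episode above 0.05 m or angle between remote's own z axis and vertical above 0.3 rad).
It fails at once if the spray bottle is knocked over or pushed away (more than 50 mm or 0.3 rad) (distance of spray_bottle from where it was at the start of the episode above 0.05 m or angle between spray_bottle's own z axis and vertical above 0.3 rad).
It also fails if it takes over 58 s, if anything falls off the work surface, if the arm or the gripper's body presses on something with over 40 N, if the wrist force passes 120 N, or if a joint passes its speed limit or range.

## Working session

There is one attempt and no reset: what is moved stays moved. The work goes in short steps, Python scripts to look and compute and a shell command to move; the robot and the scene stay as the last step left them, time stands still between calls to the robot, and variables do not carry over. Pictures are saved under pics/ and viewed, and the job is handed in when it is done.

```bash
ls; mkdir -p pics; python3 - <<'E'
from plant import ctrl
import cv2,numpy as np
print(ctrl.grasp_offset)
for n in("scene","top"):
    p,d=ctrl.snapshot(n); cv2.imwrite(f"pics/{n}0.png",p[:,:,::-1]); np.save(f"pics/{n}0.npy",d)
    print(n,ctrl.camera_info(n))
print(ctrl.observe())
E
```

```text
pics
0.0188
scene {'fx': 499.2649916634523, 'fy': 499.2649916634523, 'cx': 315.3103163748141, 'cy': 237.37800271432198, 'dist_coeffs': array([-0.00906032,  0.        ,  0.        ,  0.        ,  0.        ]), 'world_from_camera': array([[-0.66414069,  0.44440424, -0.60118385,  1.36263777],
       [ 0.74757962,  0.38781506, -0.53918845,  0.69113112],
       [-0.00646949, -0.80752979, -0.58979131,  0.84572399],
       [ 0.        ,  0.        ,  0.        ,  1.        ]])}
top {'fx': 492.38805908670673, 'fy': 492.38805908670673, 'cx': 325.9844551697224, 'cy': 236.68048179074606, 'dist_coeffs': array([-0.03674651,  0.        ,  0.        ,  0.        ,  0.        ]), 'world_from_camera': array([[ 0.01568651, -0.98847396,  0.15057608,  0.34664401],
       [-0.99979447, -0.01357201,  0.01506019, -0.01827115],
       [-0.01284298, -0.15078137, -0.98848371,  1.39336523],
       [ 0.        ,  0.        ,  0.        ,  1.        ]])}
{'time': 0.1, 'joints': array([-1.35370421,  0.60002591, -0.00253448,  1.60002991,  0.00178822,
        0.94288762, -0.07981893]), 'joint_velocities': array([ 0.00022166, -0.00261163,  0.00050643, -0.00111952,  0.00031911,
        0.00202579,  0.00057845]), 'effort': array([ 6.14877601e-03, -7.66548157e+01,  1.50240675e+00, -2.52934098e+01,
       -5.22703410e-02,  1.34934357e-02,  9.03810837e-05]), 'tcp_pos': array([0.20984102, 0.69352792, 0.21786746]), 'orientation': array([[-9.57159959e-01,  2.89559559e-01, -2.72068777e-04],
       [ 2.89559661e-01,  9.57159056e-01, -1.32089269e-03],
       [-1.22064010e-04, -1.34308574e-03, -9.99999091e-01]]), 'ft_force': array([-0.14145506, -0.6202824 , -0.39597799]), 'torque': array([-0.03412079,  0.00424609, -0.04665489]), 'finger_gap': 0.9923585178552369}
```

View pics/top0.png

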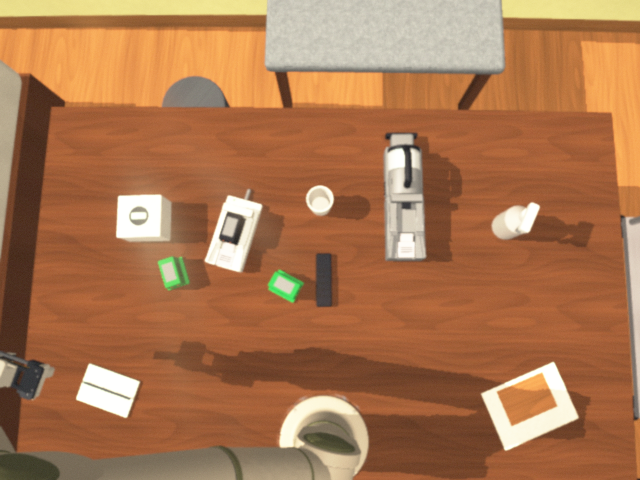

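View pics/scene0.png

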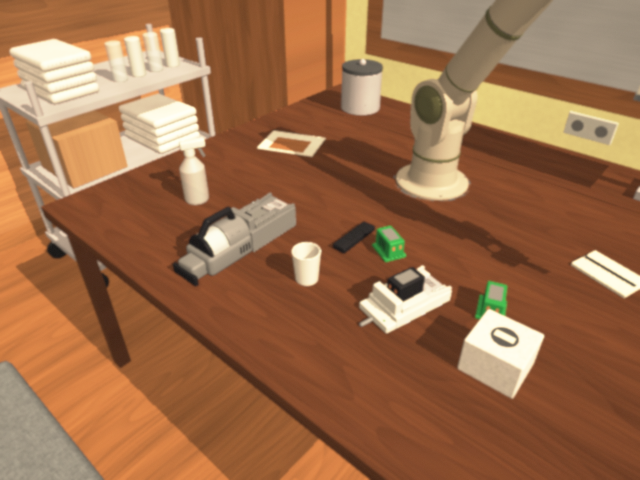

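The top view shows the black pack in the white dock at (236,228), with the dock mouth towards (229,263). The grey vacuum's empty guide is at (406,238). Candidates for the pack are the black pack (236,228), the green look-alikes (172,272) and (285,286), and the black remote (324,280). I choose the one at (236,228). Next I'll check it in a close crop and measure from the point cloud.

```bash
cat > h.py <<'E'
import cv2,numpy as np
from plant import ctrl
def cloud(n,d):
    c=ctrl.camera_info(n);K=np.array([[c['fx'],0,c['cx']],[0,c['fy'],c['cy']],[0,0,1]])
    h,w=d.shape;u,v=np.meshgrid(np.arange(w),np.arange(h))
    q=cv2.undistortPoints(np.stack([u,v],-1).reshape(-1,1,2).astype(np.float64),K,c['dist_coeffs']).reshape(h,w,2)
    P=np.dstack([q[...,0]*d,q[...,1]*d,d]);T=c['world_from_camera']
    return P@T[:3,:3].T+T[:3,3]
def proj(n,P):
    c=ctrl.camera_info(n);K=np.array([[c['fx'],0,c['cx']],[0,c['fy'],c['cy']],[0,0,1]])
    M=np.linalg.inv(c['world_from_camera'])
    return cv2.projectPoints(np.atleast_2d(P).astype(float),cv2.Rodrigues(M[:3,:3])[0],M[:3,3],K,c['dist_coeffs'])[0][:,0]
E
python3 - <<'E'
from h import *
p=cv2.imread('pics/top0.png');d=np.load('pics/top0.npy');W=cloud('top',d)
a=p[175:285,190:280];b=p[120:275,370:445]
cv2.imwrite('pics/crops0.png',np.hstack([cv2.resize(a,(440,540),interpolation=cv2.INTER_CUBIC),cv2.resize(b,(261,540),interpolation=cv2.INTER_CUBIC)]))
for n,(u,v) in dict(desk=(320,150),desk2=(450,300),packtop=(236,226),tab=(230,262),vac_tab=(405,250),handle=(408,165),tumbler=(320,195),spray=(515,222),tissue=(145,210)).items(): print(n,W[v,u].round(4))
def rect(name,sl,lo,hi):
    m=np.zeros(d.shape,bool);m[sl]=1;m&=(W[...,2]>lo)&(W[...,2]<hi)
    q=W[m];r=cv2.minAreaRect((q[:,:2]*1000).astype(np.float32));print(name,len(q),r,np.median(q[:,2]).round(4))
rect('pack',np.s_[195:250,205:265],.08,.105)
rect('dock',np.s_[185:285,195:270],.02,.06)
rect('vacrear',np.s_[205:275,375:440],.05,.1)
rect('vac all',np.s_[125:275,375:440],.03,.2)
E
```

```text
desk [0.8152 0.0245 0.0051]
desk2 [ 0.3839 -0.3475  0.0021]
packtop [0.5717 0.2455 0.0861]
tab [0.479  0.2688 0.0321]
vac_tab [ 0.5151 -0.2128  0.0671]
handle [ 0.7306 -0.2117  0.1427]
tumbler [0.6757 0.0216 0.0221]
spray [ 0.5827 -0.4877  0.1401]
tissue [0.6116 0.4956 0.0919]
pack 509 ((570.1017456054688, 260.71392822265625), (46.84970474243164, 80.35536193847656), 74.57556915283203) 0.0903
dock 1598 ((546.3056030273438, 219.9856719970703), (195.90261840820312, 210.10093688964844), 74.01371765136719) 0.0341
vacrear 1933 ((567.440673828125, -214.17970275878906), (147.7440185546875, 103.42823791503906), 0.9805986285209656) 0.0669
vac all 4679 ((678.5983276367188, -212.4486846923828), (370.5395202636719, 108.09415435791016), 0.605638325214386) 0.074
```

View pics/crops0.png

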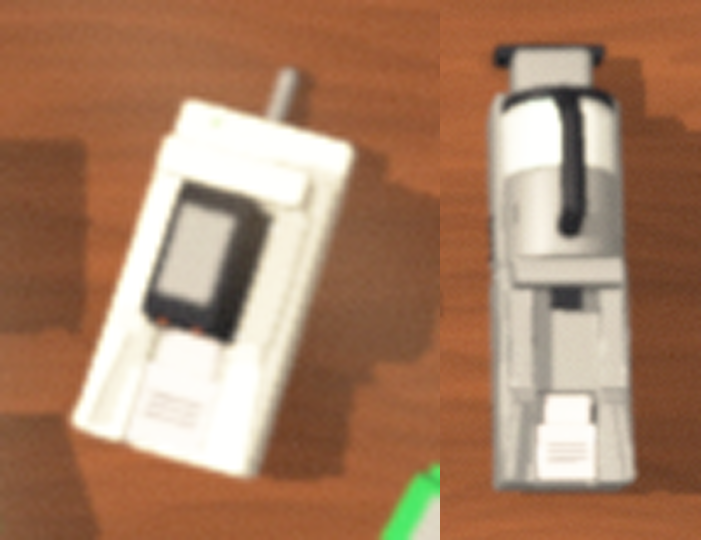

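The crop confirms the black pack with a grey label, locked in the white dock. It measures 47x80 mm with its top at z=0.090, which matches the description. Now a finer fit of both guides against the known geometry.

```bash
cat >> h.py <<'E'
from scipy.optimize import differential_evolution
from scipy.ndimage import gaussian_filter
def model(pack,wid):
    # height map 1mm grid, x -125..60, y -60..60, relative to deck ; nan unknown
    x=np.arange(-125,61.);y=np.arange(-56,57.);X,Y=np.meshgrid(x,y,indexing='ij');A=abs(Y)
    H=np.zeros_like(X)
    wall=43-8*np.clip((X+108)/59,0,1)
    H[(A>wall)&(X<-36)]=10
    H[(A<24)&(X<-36)]=-20
    H[(A<22)&(X>-105.5)&(X<-62.5)]=-1
    H[(A<14)&(X>-62.5)&(X<-36)]=0
    H[(A>26.5)&(X>-36)]=14.5
    H[(A>26.5)&(X<=-36)&(X>-49)]=17
    H[(X>43)]=36
    H[(A>wid/2)]=np.nan; H[X<-108]=np.nan; H[X>50]=np.nan
    if pack:
        H[(A<23)&(abs(X)<40)]=58
    return x,y,H
def fit(P,deck,pack,g0,wid=100):
    x,y,H=model(pack,wid)
    desk=-deck*1000
    H=np.where(np.isnan(H),np.where((X_:=np.add.outer(x,0*y))<-108,desk,np.nan),H)
    Q=P*1000
    def cost(p):
        c,s=np.cos(p[2]),np.sin(p[2]);dx=Q[:,0]-p[0];dy=Q[:,1]-p[1]
        a=c*dx+s*dy;b=-s*dx+c*dy
        i=np.rint(a+125).astype(int);j=np.rint(b+56).astype(int)
        ok=(i>=0)&(i<len(x))&(j>=0)&(j<len(y))
        e=np.full(len(Q),12.)
        h=H[i[ok],j[ok]];z=Q[ok,2]-deck*1000-p[3]
        ee=np.minimum(abs(z-h),12);ee[np.isnan(h)]=8
        e[ok]=ee
        return e.mean()
    b=[(g0[0]-20,g0[0]+20),(g0[1]-15,g0[1]+15),(g0[2]-.12,g0[2]+.12),(-4,4)]
    r=differential_evolution(cost,b,seed=1,maxiter=200,popsize=20,tol=1e-8)
    return r.x,r.fun
def crop(W,g,pad=0):
    c,s=np.cos(g[2]),np.sin(g[2]);dx=W[...,0]*1000-g[0];dy=W[...,1]*1000-g[1]
    a=c*dx+s*dy;b=-s*dx+c*dy
    return W[(a>-118)&(a<48)&(abs(b)<46)&np.isfinite(W[...,2])]
E
python3 - <<'E'
from h import *
Ws={n:cloud(n,np.load(f'pics/{n}0.npy')) for n in('top','scene')}
for nm,g,deck,pk in(('dock',(570,261,-.27),.032,1),('vac',(601,-213,.015),.065,0)):
    for n in('top','scene'):
        P=crop(Ws[n],g);print(nm,n,len(P),fit(P,deck,pk,g))
    P=np.vstack([crop(Ws[n],g) for n in Ws]);print(nm,'both',fit(P,deck,pk,g))
# ortho height image of vacuum
p=cv2.imread('pics/top0.png')
E
```

```text
dock top 1994 (array([ 5.71640932e+02,  2.60810943e+02, -2.63203442e-01,  4.95416642e-01]), np.float64(3.865196081275737))
dock scene 1638 (array([ 5.70224215e+02,  2.62410776e+02, -2.50989561e-01, -3.86458968e-02]), np.float64(4.984107988956325))
dock both (array([ 5.70682771e+02,  2.61734188e+02, -2.59560455e-01,  2.39912981e-01]), np.float64(4.442409473705613))
vac top 2219 (array([ 6.01735571e+02, -2.14585913e+02,  9.89282322e-03,  2.80571292e-01]), np.float64(3.90688009829295))
vac scene 1170 (array([ 5.98589240e+02, -2.19644229e+02, -8.01724205e-03,  3.18138405e-01]), np.float64(5.750991097601079))
vac both (array([ 6.01851272e+02, -2.14642883e+02,  1.22299843e-02,  2.52572737e-01]), np.float64(4.659574936172038))
```

```bash
python3 - <<'E'
from h import *
def ov(n,g,deck,box,s,pk):
    p=cv2.imread(f'pics/{n}0.png');u0,v0,u1,v1=box
    im=cv2.resize(p[v0:v1,u0:u1],None,fx=s,fy=s,interpolation=cv2.INTER_CUBIC)
    c,sn=np.cos(g[2]),np.sin(g[2])
    def L(pts,col):
        q=np.array(pts,float);X=np.c_[g[0]+c*q[:,0]-sn*q[:,1],g[1]+sn*q[:,0]+c*q[:,1],deck*1000+q[:,2]]/1000
        uv=(proj(n,X)-[u0-.5,v0-.5])*s
        cv2.polylines(im,[np.rint(uv).astype(int)],True,col,1,cv2.LINE_AA)
    L([(-105.5,-22,-1),(-105.5,22,-1),(-62.5,22,-1),(-62.5,-22,-1)],(0,0,255))
    if pk: L([(-40,-23,58),(-40,23,58),(40,23,58),(40,-23,58)],(0,255,255))
    L([(-36,-26.5,14.5),(43,-26.5,14.5),(43,26.5,14.5),(-36,26.5,14.5)],(255,0,0))
    L([(-108,-43,10),(-49,-35,10),(-49,35,10),(-108,43,10)],(0,200,0))
    L([(43,-35,36),(43,35,36)],(255,0,255))
    return cv2.resize(im,(400,300)) if 0 else im
D=(571.2,261.2,-.262);V=(601.8,-214.6,.011)
a=ov('top',D,.032,(190,180,280,285),5,1);b=ov('top',V,.065,(370,180,445,285),5,0)
cv2.imwrite('pics/ov0.png',cv2.resize(np.hstack([a,b]),None,fx=.95,fy=.95))
a=ov('scene',D,.032,(355,255,460,335),4,1);b=ov('scene',V,.065,(215,180,310,260),4,0)
cv2.imwrite('pics/ov1.png',np.hstack([a,b]))
E
```

```text
(no output)
```

View pics/ov0.png

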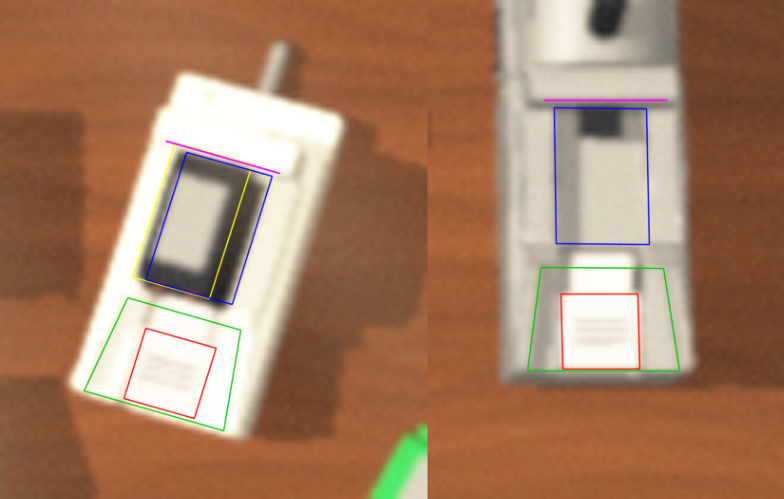

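View pics/ov1.png

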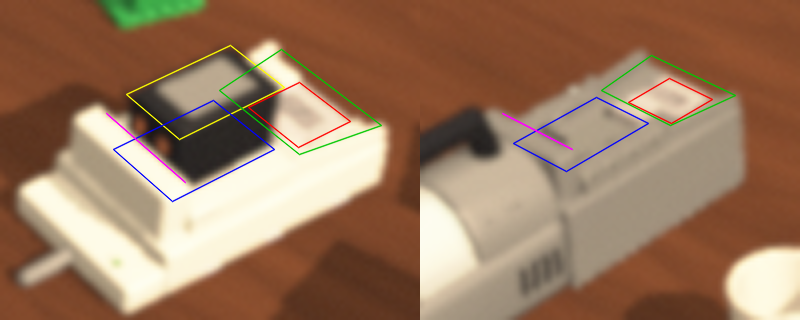

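Overlays agree with the image to within about 3 mm. The dock home is about (570.5, 260.5) with yaw -0.262, and the vacuum home is about (601.8, -214.6) with yaw 0.011. Next is a helper that prints the rows' shift and turn for a world target.

```bash
cat >> h.py <<'E'
from scipy.spatial.transform import Rotation as Rn
D=(570.5,260.5,-.262);V=(601.8,-214.6,.011);DK={'D':32,'V':65}
def tgt(f,x,y,z,yaw=0):
    "needed shift(cm)/turn for TCP at guide-frame x,y, height z above deck (mm), tool y along guide y, tool x = -guide x"
    g={'D':D,'V':V}[f];o=ctrl.observe();R=o['orientation']
    c,s=np.cos(g[2]),np.sin(g[2])
    P=np.array([g[0]+c*x-s*y,g[1]+s*x+c*y,DK[f]+z])/1000
    a=g[2]+yaw;Rt=np.array([[-np.cos(a),-np.sin(a),0],[-np.sin(a),np.cos(a),0],[0,0,-1.]])
    print('shift',(R.T@(P-o['tcp_pos'])*100).round(2),'turn',Rn.from_matrix(R.T@Rt).as_rotvec().round(3))
def where(f):
    g={'D':D,'V':V}[f];o=ctrl.observe();d=o['tcp_pos']*1000-[g[0],g[1],DK[f]];c,s=np.cos(g[2]),np.sin(g[2]);F=o['ft_force']
    ty=o['orientation'][:,1];
    print(f,'t',o['time'],'xyz',np.round([c*d[0]+s*d[1],-s*d[0]+c*d[1],d[2]],1),'yaw',round(np.arctan2(-ty[0],ty[1])-g[2],3),'F',np.round([c*F[0]+s*F[1],-s*F[0]+c*F[1],F[2]],1),'gap',round(o['finger_gap'],3),'tz',o['orientation'][:,2].round(3))
E
python3 -c "
from h import *
tgt('D',-84,0,70);where('D')"
```

```text
shift [-38.66 -31.26  11.63] turn [-0.001  0.    -0.032]
D t 0.1 xyz [-460.5  324.8  185.9] yaw -0.032 F [ 0.  -0.6 -0.4] gap 0.992 tz [-0.    -0.001 -1.   ]
```

```bash
python3 -m inch '[[[-5,-4,2],[0,0,-0.01]],[[-10,-8,4],[0,0,-0.02]],[[-15,-12,4],[0,0,-0.03]],[[-20,-16,4],[0,0,-0.032]],[[-25,-20,4],[0,0,-0.032]],[[-30,-24,4],[0,0,-0.032]],[[-35,-28,4],[0,0,-0.032]],[[-38.7,-31.3,5],[0,0,-0.032]],[[-38.7,-31.3,8],[0,0,-0.032]],[[-38.7,-31.3,11],[0,0,-0.032]],[[-38.7,-31.3,11.6],[0,0,-0.032]],[[-38.7,-31.3,11.6],[0,0,-0.032]]]' -1 20; python3 - <<'E'
from h import *
where('D');tgt('D',-84,0,3)
for n in('top','scene'):
    p,d=ctrl.snapshot(n);cv2.imwrite(f'pics/{n}1.png',p[:,:,::-1])
a=cv2.imread('pics/top1.png')[170:290,180:290];b=cv2.imread('pics/scene1.png')[230:340,350:470]
cv2.imwrite('pics/c1.png',np.hstack([cv2.resize(a,(400,436)),cv2.resize(b,(400,436))]))
E
```

```text
time: 1.6
tcp_pos: [0.4895, 0.2819, 0.1024]
orientation: [[-0.966, 0.258, -0.001], [0.258, 0.966, -0.002], [0.0, -0.002, -1.0]]
ft_force: [0.1, 0.3, 0.4]
finger_gap: 0.004
D t 1.6 xyz [-83.8  -0.3  70.4] yaw 0.001 F [0.1 0.3 0.4] gap 0.004 tz [-0.001 -0.002 -1.   ]
shift [0.02 0.04 6.74] turn [-0.002 -0.     0.001]
```

View pics/c1.png

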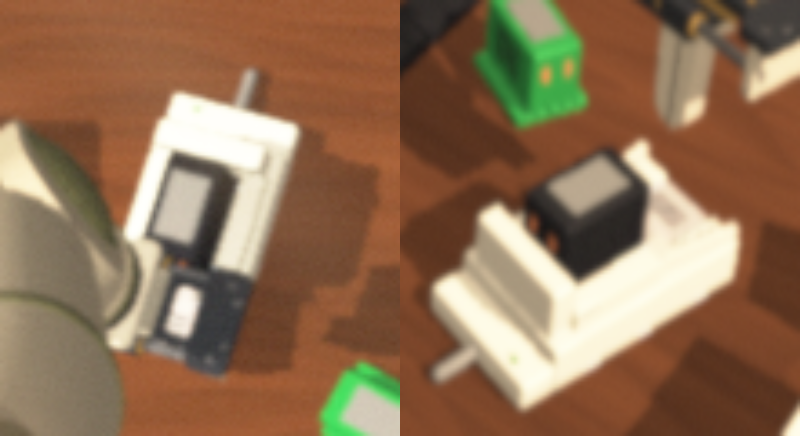

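Fingers are shut and sit above the tab. I'll go down in steps and watch the force.

```bash
python3 -m inch '[[[0,0,3],[0,0,0]],[[0,0,6],[0,0,0]],[[0,0,6.7],[0,0,0]],[[0,0,7.2],[0,0,0]],[[0,0,7.5],[0,0,0]],[[0,0,7.5],[0,0,0]]]'; python3 -c "
from h import *
where('D')"
```

```text
time: 2.45
tcp_pos: [0.4904, 0.2826, 0.029]
orientation: [[-0.966, 0.258, 0.002], [0.258, 0.966, 0.0], [-0.002, 0.001, -1.0]]
ft_force: [0.0, 1.6, 2.5]
finger_gap: 0.008
D t 2.45 xyz [-83.1   0.6  -3. ] yaw 0.001 F [-0.4  1.6  2.5] gap 0.008 tz [ 0.002  0.    -1.   ]
```

```bash
python3 -m inch '[[[0,0,0.3],[0,0,0]],[[0,0,0.6],[0,0,0]],[[0,0,0.8],[0,0,0]],[[0,0,0.9],[0,0,0]],[[0,0,0.9],[0,0,0]]]'; python3 -c "
from h import *
where('D')
p,d=ctrl.snapshot('scene');cv2.imwrite('pics/s2.png',cv2.resize(p[230:340,350:470,::-1],(600,550)))"
```

```text
time: 3.08
tcp_pos: [0.4904, 0.2827, 0.0212]
orientation: [[-0.966, 0.258, 0.002], [0.258, 0.966, 0.001], [-0.002, 0.001, -1.0]]
ft_force: [-3.6, -1.4, 21.6]
finger_gap: 0.007
D t 3.075 xyz [-83.2   0.7 -10.8] yaw 0.001 F [-3.1 -2.3 21.6] gap 0.007 tz [ 0.002  0.001 -1.   ]
```

View pics/s2.png

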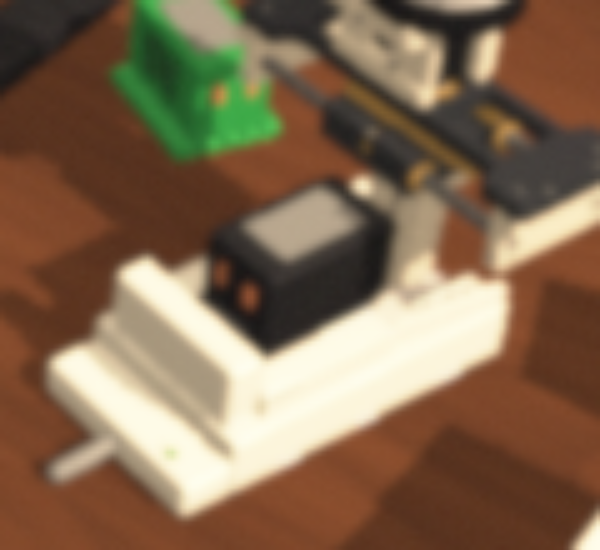

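The catch bottomed out at z -10.8 mm with 22 N, and the pack has moved away from the end wall. Now I'll lift, open the gripper and look again.

```bash
python3 -m inch '[[[0,0,-1],[0,0,0]],[[0,0,-5],[0,0,0]],[[0,0,-10],[0,0,0]],[[0,0,-15],[0,0,0]],[[0,0,-15],[0,0,0]]]' 1; python3 - <<'E'
from h import *
where('D')
for n in('scene','top'):
    p,d=ctrl.snapshot(n);cv2.imwrite(f'pics/{n}3.png',p[:,:,::-1]);np.save(f'pics/{n}3.npy',d)
b=cv2.imread('pics/scene3.png')[230:340,350:470];cv2.imwrite('pics/c3.png',cv2.resize(b,(600,550)))
W=cloud('scene',np.load('pics/scene3.npy'));W0=cloud('scene',np.load('pics/scene0.npy'))
for w in(W0,W):
    c,s=np.cos(D[2]),np.sin(D[2]);dx=w[...,0]*1000-D[0];dy=w[...,1]*1000-D[1];a=c*dx+s*dy;b=-s*dx+c*dy
    m=(abs(a)<75)&(abs(b)<40)&(abs(w[...,2]-.09)<.008)&(a<42)
    print('pack top x/y ranges',np.percentile(a[m],[1,99]).round(1),np.percentile(b[m],[1,99]).round(1),cv2.minAreaRect(np.c_[a[m],b[m]].astype(np.float32)))
E
```

```text
time: 3.75
tcp_pos: [0.4918, 0.2836, 0.1747]
orientation: [[-0.966, 0.259, 0.008], [0.259, 0.966, 0.004], [-0.006, 0.006, -1.0]]
ft_force: [-0.1, -0.0, 0.5]
finger_gap: 0.492
D t 3.75 xyz [-82.    1.9 142.7] yaw 0.0 F [-0.1 -0.1  0.5] gap 0.492 tz [ 0.008  0.004 -1.   ]
pack top x/y ranges [-39.3  39.7] [-20.6  25.2] ((-0.12979507446289062, 1.6846733093261719), (49.15220642089844, 81.70771026611328), 89.98657989501953)
pack top x/y ranges [-52.1  26.2] [-20.6  24.9] ((-12.436729431152344, 2.202404022216797), (84.79132843017578, 46.985538482666016), 0.9485402703285217)
```

View pics/c3.png

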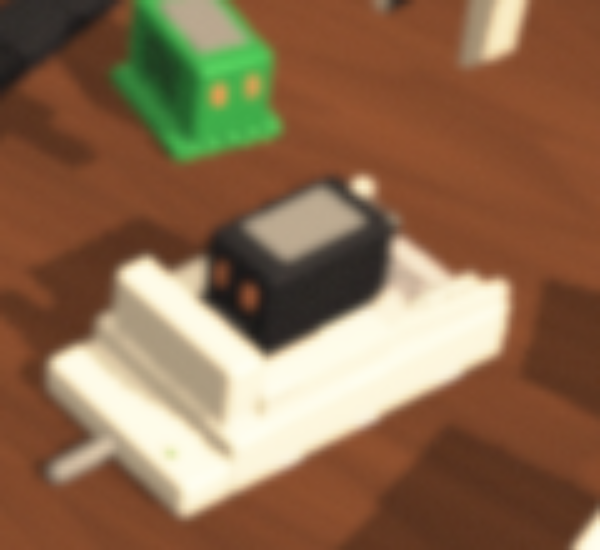

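The pack was pushed out to x about -13.5 mm and stays there. Move over it with the gripper open.

```bash
python3 -c "
from h import *
tgt('D',-14,1,80);tgt('D',-14,1,26)"
```

```text
shift [-6.92  0.04  5.94] turn [0.002 0.003 0.001]
shift [-6.91  0.03 11.34] turn [0.002 0.003 0.001]
```

```bash
python3 -m inch '[[[-4,0,1],[0,0,0]],[[-6.9,0,2],[0,0,0]],[[-6.9,0,3.5],[0,0,0]],[[-6.9,0,5],[0,0,0]],[[-6.9,0,8],[0,0,0]],[[-6.9,0,10.5],[0,0,0]],[[-6.9,0,11.3],[0,0,0]],[[-6.9,0,11.3],[0,0,0]]]' 1; python3 - <<'E'
from h import *
where('D');tgt('D',-14,1,26)
p,d=ctrl.snapshot('scene');cv2.imwrite('pics/s4.png',cv2.resize(p[210:340,340:470,::-1],(600,600)))
E
```

```text
time: 4.85
tcp_pos: [0.5561, 0.265, 0.0578]
orientation: [[-0.966, 0.258, 0.001], [0.258, 0.966, 0.0], [-0.001, 0.001, -1.0]]
ft_force: [1.0, 0.0, 0.2]
finger_gap: 0.998
D t 4.85 xyz [-15.1   0.6  25.8] yaw 0.002 F [1.  0.3 0.2] gap 0.998 tz [ 0.001  0.    -1.   ]
shift [-0.11  0.04 -0.02] turn [0.001 0.001 0.002]
```

View pics/s4.png

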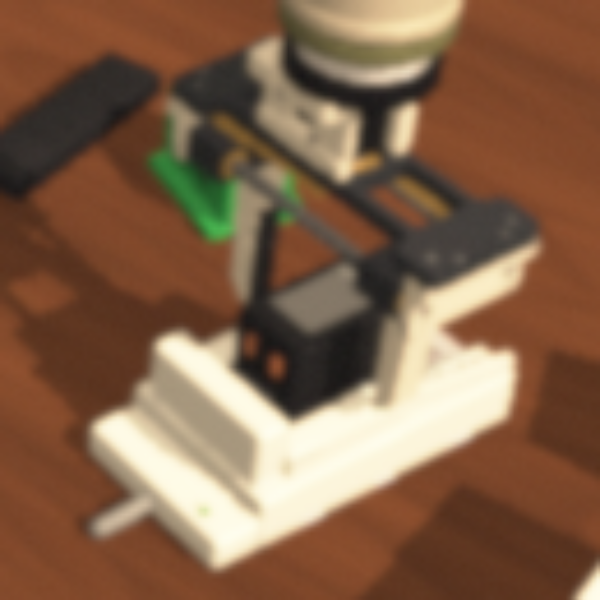

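The fingers straddle the pack and clear the lips. Close gently first, then firmly.

```bash
python3 -m inch '[[[0,0,0],[0,0,0]],[[0,0,0],[0,0,0]],[[0,0,0],[0,0,0]],[[0,0,0],[0,0,0]],[[0,0,0],[0,0,0]]]' -1 10; python3 -c "
from h import *
where('D')"
```

```text
time: 5.52
tcp_pos: [0.5568, 0.2651, 0.0586]
orientation: [[-0.966, 0.258, 0.003], [0.258, 0.966, 0.001], [-0.002, 0.002, -1.0]]
ft_force: [-0.0, 0.5, -0.5]
finger_gap: 0.512
D t 5.525 xyz [-14.5   0.9  26.6] yaw 0.001 F [-0.1  0.5 -0.5] gap 0.512 tz [ 0.003  0.001 -1.   ]
```

```bash
python3 -m inch '[[[0,0,0],[0,0,0]],[[0,0,0],[0,0,0]],[[1,0,0],[0,0,0]],[[2,0,0],[0,0,0]],[[3.5,0,0],[0,0,0]],[[5,0,0],[0,0,0]],[[6.5,0,0],[0,0,0]],[[8,0,0],[0,0,0]],[[9.5,0,0],[0,0,0]],[[10,0,0],[0,0,0]],[[10,0,0],[0,0,0]]]' -1 45; python3 - <<'E'
from h import *
where('D')
p,d=ctrl.snapshot('scene');cv2.imwrite('pics/s5.png',cv2.resize(p[200:340,340:480,::-1],(600,600)))
E
```

```text
time: 6.9
tcp_pos: [0.459, 0.2914, 0.0585]
orientation: [[-0.966, 0.257, 0.002], [0.257, 0.966, 0.001], [-0.001, 0.001, -1.0]]
ft_force: [-2.8, 1.1, 8.2]
finger_gap: 0.495
D t 6.9 xyz [-115.7    1.    26.5] yaw 0.002 F [-3.   0.3  8.2] gap 0.495 tz [ 0.002  0.001 -1.   ]
```

View pics/s5.png

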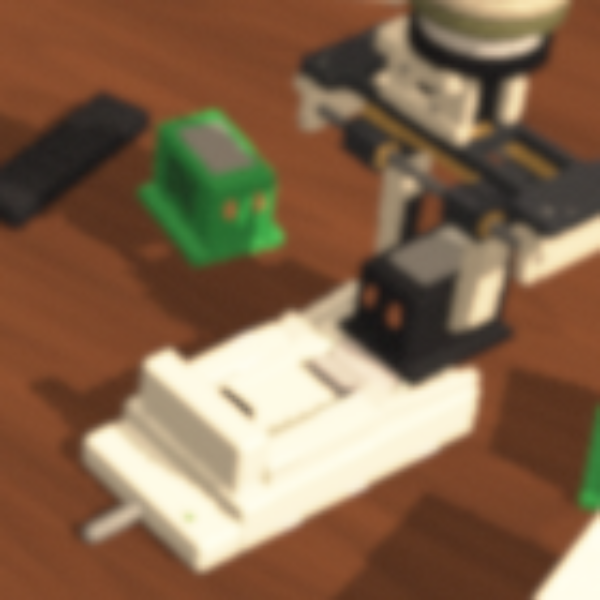

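The pack is held and clear of the lips. Lift it.

```bash
python3 -m inch '[[[0,0,-2],[0,0,0]],[[0,0,-5],[0,0,0]],[[0,0,-9],[0,0,0]],[[0,0,-13],[0,0,0]],[[0,0,-13],[0,0,0]]]'; python3 - <<'E'
from h import *
where('D');tgt('V',-112,0,115)
p,d=ctrl.snapshot('scene');cv2.imwrite('pics/s6.png',cv2.resize(p[150:310,350:510,::-1],(600,600)))
E
```

```text
time: 7.58
tcp_pos: [0.4591, 0.2917, 0.1904]
orientation: [[-0.966, 0.257, 0.003], [0.257, 0.966, 0.003], [-0.002, 0.004, -1.0]]
ft_force: [0.6, -0.1, -5.4]
finger_gap: 0.496
D t 7.575 xyz [-115.7    1.3  158.4] yaw 0.002 F [ 0.6  0.1 -5.4] gap 0.496 tz [ 0.003  0.003 -1.   ]
shift [-16.01 -48.26   0.9 ] turn [ 0.003  0.003 -0.271]
```

View pics/s6.png

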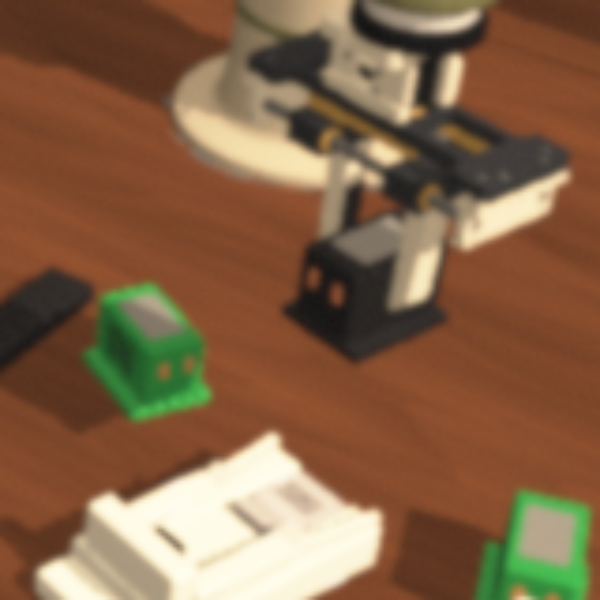

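The pack hangs level in the fingers. Carry it over to the vacuum.

```bash
python3 -m inch '[[[-1.6,-4.8,0],[0,0,-0.03]],[[-3.2,-9.6,0],[0,0,-0.06]],[[-4.8,-14.4,0],[0,0,-0.09]],[[-6.4,-19.2,0],[0,0,-0.12]],[[-8,-24,0],[0,0,-0.15]],[[-9.6,-28.8,0],[0,0,-0.18]],[[-11.2,-33.6,0],[0,0,-0.21]],[[-12.8,-38.4,0],[0,0,-0.24]],[[-14.4,-43.2,0],[0,0,-0.271]],[[-16,-48.3,0],[0,0,-0.271]],[[-16,-48.3,0],[0,0,-0.271]],[[-16,-48.3,0],[0,0,-0.271]]]'; python3 - <<'E'
from h import *
where('V');tgt('V',-98,1,29)
for n in('scene','top'):
    p,d=ctrl.snapshot(n);cv2.imwrite(f'pics/{n}7.png',p[:,:,::-1]);np.save(f'pics/{n}7.npy',d)
a=cv2.imread('pics/scene7.png')[90:260,200:370];b=cv2.imread('pics/top7.png')[150:290,340:480]
cv2.imwrite('pics/c7.png',np.hstack([cv2.resize(a,(400,400)),cv2.resize(b,(400,400))]))
E
```

```text
time: 9.12
tcp_pos: [0.4876, -0.2159, 0.1862]
orientation: [[-1.0, -0.011, -0.002], [-0.011, 1.0, 0.003], [0.002, 0.003, -1.0]]
ft_force: [-0.5, 0.1, -4.0]
finger_gap: 0.491
V t 9.125 xyz [-114.2   -0.   121.2] yaw -0.0 F [-0.5  0.1 -4. ] gap 0.491 tz [-0.002  0.003 -1.   ]
shift [-1.64  0.07  9.22] turn [ 0.003 -0.002 -0.   ]
```

View pics/c7.png

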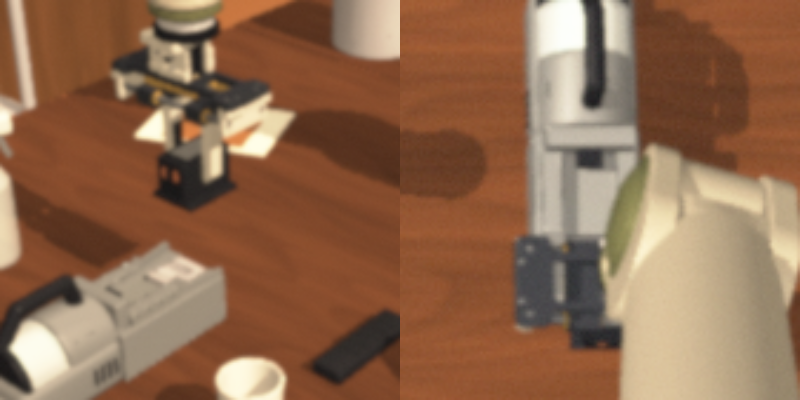

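The pack is in line behind the vacuum's mouth. Lower it onto the apron.

```bash
python3 -m inch '[[[-1.6,0.1,2],[0,0,0]],[[-1.6,0.1,5],[0,0,0]],[[-1.6,0.1,8],[0,0,0]],[[-1.6,0.1,9],[0,0,0]],[[-1.6,0.1,9.3],[0,0,0]],[[-1.6,0.1,9.4],[0,0,0]],[[-1.6,0.1,9.4],[0,0,0]]]'; python3 - <<'E'
from h import *
where('V');tgt('V',-98,0,27)
p,d=ctrl.snapshot('scene');cv2.imwrite('pics/s8.png',cv2.resize(p[150:270,210:330,::-1],(600,600)))
E
```

```text
time: 10.1
tcp_pos: [0.5048, -0.2137, 0.0938]
orientation: [[-1.0, -0.013, 0.001], [-0.013, 1.0, 0.002], [-0.001, 0.002, -1.0]]
ft_force: [0.4, 0.1, -4.1]
finger_gap: 0.49
V t 10.1 xyz [-97.    2.   28.8] yaw 0.002 F [ 0.4  0.1 -4.1] gap 0.49 tz [ 0.001  0.002 -1.   ]
shift [ 0.1  -0.2   0.18] turn [0.002 0.001 0.002]
```

View pics/s8.png

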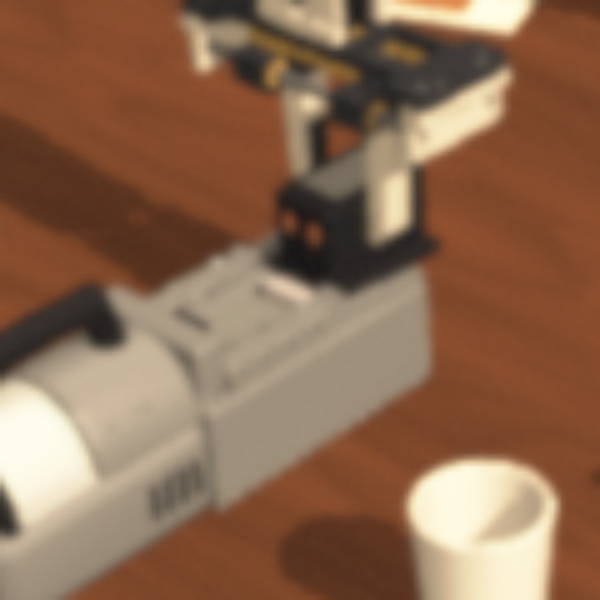

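```bash
python3 -m inch '[[[0,-0.2,0.1],[0,0,0]],[[0,-0.2,0.2],[0,0,0]],[[0,-0.2,0.3],[0,0,0]],[[0,-0.2,0.3],[0,0,0]]]'; python3 - <<'E'
from h import *
where('V')
E
```

```text
time: 10.65
tcp_pos: [0.5048, -0.216, 0.0916]
orientation: [[-1.0, -0.013, 0.001], [-0.013, 1.0, 0.002], [-0.001, 0.002, -1.0]]
ft_force: [-2.3, -0.3, 6.3]
finger_gap: 0.492
V t 10.65 xyz [-97.   -0.4  26.6] yaw 0.002 F [-2.3 -0.3  6.3] gap 0.492 tz [ 0.001  0.002 -1.   ]
```

It touches the deck at z 26.6 mm, the same as in the dock, so it is flat on the apron. Slide in.

```bash
python3 -m inch '[[[-0.7,0,0],[0,0,0]],[[-1.4,0,0],[0,0,0]],[[-2.1,0,0],[0,0,0]],[[-2.8,0,0],[0,0,0]],[[-3.5,0,0],[0,0,0]],[[-3.5,0,0],[0,0,0]]]'; python3 - <<'E'
from h import *
where('V')
p,d=ctrl.snapshot('scene');cv2.imwrite('pics/s9.png',cv2.resize(p[150:270,200:320,::-1],(600,600)))
E
```

```text
time: 11.4
tcp_pos: [0.5416, -0.2155, 0.0916]
orientation: [[-1.0, -0.013, 0.004], [-0.013, 1.0, 0.002], [-0.004, 0.002, -1.0]]
ft_force: [1.0, 0.8, -0.3]
finger_gap: 0.493
V t 11.4 xyz [-60.2  -0.2  26.6] yaw 0.002 F [ 1.   0.8 -0.3] gap 0.493 tz [ 0.004  0.002 -1.   ]
```

View pics/s9.png

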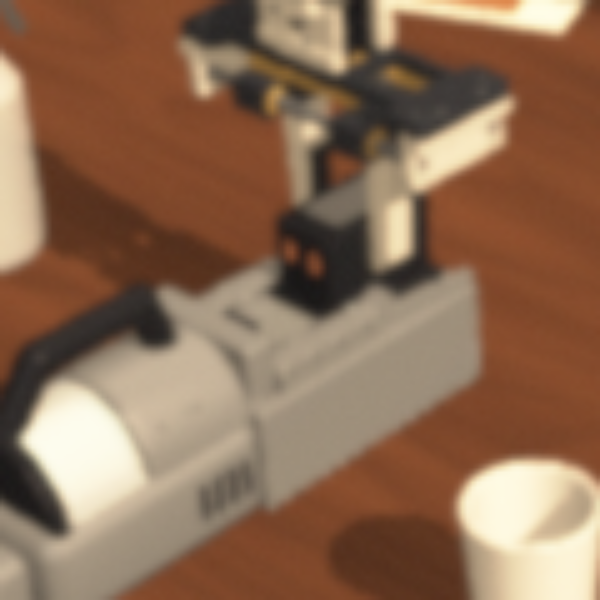

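The front has entered the lips with low force. Continue to just before the plunger.

```bash
python3 -m inch '[[[-0.7,0,0],[0,0,0]],[[-1.4,0,0],[0,0,0]],[[-2.1,0,0],[0,0,0]],[[-2.8,0,0],[0,0,0]],[[-3.5,0,0],[0,0,0]],[[-4.2,0,0],[0,0,0]],[[-4.2,0,0],[0,0,0]]]'; python3 -c "
from h import *
where('V')"
```

```text
time: 12.32
tcp_pos: [0.5848, -0.2147, 0.0918]
orientation: [[-1.0, -0.014, 0.005], [-0.014, 1.0, 0.002], [-0.005, 0.001, -1.0]]
ft_force: [1.1, 0.6, -2.4]
finger_gap: 0.489
V t 12.325 xyz [-17.    0.1  26.8] yaw 0.003 F [ 1.1  0.6 -2.4] gap 0.489 tz [ 0.005  0.002 -1.   ]
```

Now I'll press on against the plunger, first to about x=0, then to the end wall. The grip goes up to 55 N.

```bash
python3 -m inch '[[[-0.4,0,0],[0,0,0]],[[-0.8,0,0],[0,0,0]],[[-1.2,0,0],[0,0,0]],[[-1.6,0,0],[0,0,0]],[[-1.9,0,0],[0,0,0]],[[-1.9,0,0],[0,0,0]]]' -1 55; python3 -c "
from h import *
where('V')"
```

```text
time: 13.08
tcp_pos: [0.5982, -0.2146, 0.0919]
orientation: [[-1.0, -0.013, -0.005], [-0.013, 1.0, 0.002], [0.005, 0.002, -1.0]]
ft_force: [-16.5, 1.9, 13.7]
finger_gap: 0.491
V t 13.075 xyz [-3.6  0.  26.9] yaw 0.002 F [-16.5   2.1  13.7] gap 0.491 tz [-0.005  0.002 -1.   ]
```

```bash
python3 -m inch '[[[-0.3,0,-0.05],[0,0,0]],[[-0.6,0,-0.1],[0,0,0]],[[-0.9,0,-0.1],[0,0,0]],[[-1.1,0,-0.1],[0,0,0]],[[-1.1,0,-0.1],[0,0,0]]]'; python3 -c "
from h import *
where('V')"
```

```text
time: 13.7
tcp_pos: [0.6035, -0.2145, 0.0923]
orientation: [[-1.0, -0.012, -0.015], [-0.012, 1.0, 0.004], [0.015, 0.004, -1.0]]
ft_force: [-16.0, 0.3, 8.0]
finger_gap: 0.493
V t 13.7 xyz [ 1.7  0.1 27.3] yaw 0.001 F [-16.    0.4   8. ] gap 0.493 tz [-0.015  0.004 -1.   ]
```

```bash
python3 -m inch '[[[-0.5,0,0],[0,0,0]],[[-0.9,0,0],[0,0,0]],[[-1.2,0,0],[0,0,0]],[[-1.4,0,0],[0,0,0]],[[-1.4,0,0],[0,0,0]]]'; python3 -c "
from h import *
where('V')
p,d=ctrl.snapshot('scene');cv2.imwrite('pics/s10.png',cv2.resize(p[150:270,190:310,::-1],(600,600)))"
```

```text
time: 14.32
tcp_pos: [0.6049, -0.2145, 0.0926]
orientation: [[-0.999, -0.009, -0.037], [-0.009, 1.0, 0.006], [0.037, 0.006, -0.999]]
ft_force: [-39.7, 4.3, 33.7]
finger_gap: 0.493
V t 14.325 xyz [ 3.1  0.1 27.6] yaw -0.002 F [-39.6   4.8  33.7] gap 0.493 tz [-0.037  0.006 -0.999]
```

View pics/s10.png

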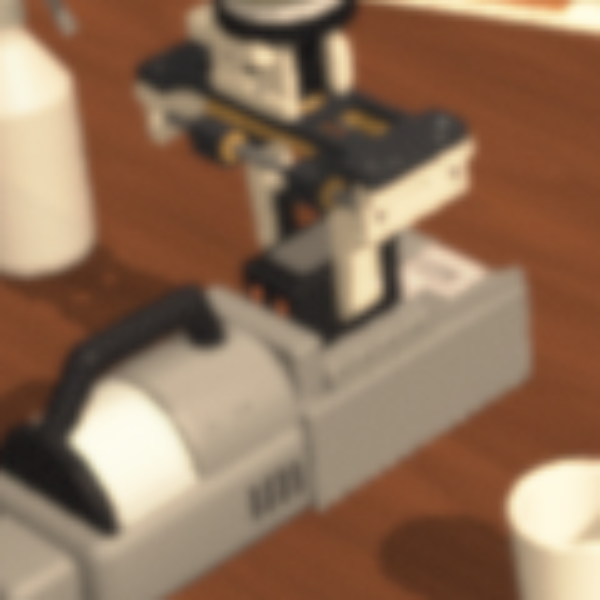

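Force rose to 40 N at x=3.1, so the end wall is reached. The tool has tilted, so I'll straighten it and take off the downward load while holding it in.

```bash
python3 -c "
from h import *
tgt('V',3,0,27)"; python3 -m inch '[[[-0.2,0,-0.05],[0,0.01,0]],[[-0.3,0,-0.1],[0,0.02,0]],[[-0.4,0,-0.1],[0,0.03,0]],[[-0.4,0,-0.1],[0,0.03,0]]]'; python3 -c "
from h import *
where('V')"
```

```text
shift [ 0.01 -0.01  0.06] turn [ 0.006 -0.037 -0.002]
time: 14.88
tcp_pos: [0.6038, -0.2145, 0.0928]
orientation: [[-0.997, -0.008, -0.077], [-0.009, 1.0, 0.007], [0.077, 0.007, -0.997]]
ft_force: [-15.8, 1.2, 5.0]
finger_gap: 0.492
V t 14.875 xyz [ 2.   0.1 27.8] yaw -0.003 F [-15.8   1.3   5. ] gap 0.492 tz [-0.077  0.007 -0.997]
```

I turned it the wrong way: the helper said minus. Correct the tilt while still holding the pack in.

```bash
python3 -m inch '[[[-0.3,0,0],[0,-0.02,0]],[[-0.4,0,0],[0,-0.04,0]],[[-0.5,0,0],[0,-0.06,0]],[[-0.5,0,0],[0,-0.08,0]],[[-0.5,0,0],[0,-0.08,0]]]'; python3 -c "
from h import *
where('V');tgt('V',3,0,27)"
```

```text
time: 15.5
tcp_pos: [0.6042, -0.2145, 0.0916]
orientation: [[-1.0, -0.008, -0.006], [-0.008, 1.0, 0.008], [0.006, 0.008, -1.0]]
ft_force: [-11.9, 1.4, 2.6]
finger_gap: 0.489
V t 15.5 xyz [ 2.4  0.1 26.6] yaw -0.003 F [-11.9   1.6   2.6] gap 0.489 tz [-0.006  0.008 -1.   ]
shift [-0.06 -0.01 -0.04] turn [ 0.008 -0.006 -0.003]
```

It is upright, flat on the deck, and resisting with 12 N. One more push to the wall with a slight counter-turn, then a look at the catch.

```bash
python3 -m inch '[[[-0.4,0,0],[0,-0.01,0]],[[-0.8,0,0],[0,-0.02,0]],[[-0.9,0,0],[0,-0.02,0]],[[-0.9,0,0],[0,-0.02,0]],[[-0.9,0,0],[0,-0.02,0]]]'; python3 -c "
from h import *
where('V')
p,d=ctrl.snapshot('scene');cv2.imwrite('pics/s11.png',cv2.resize(p[180:250,230:310,::-1],(800,600),interpolation=cv2.INTER_CUBIC))"
```

```text
time: 16.12
tcp_pos: [0.6061, -0.2144, 0.0915]
orientation: [[-1.0, -0.006, 0.001], [-0.006, 1.0, 0.01], [-0.001, 0.01, -1.0]]
ft_force: [-21.5, 2.8, 18.6]
finger_gap: 0.492
V t 16.125 xyz [ 4.3  0.1 26.5] yaw -0.005 F [-21.5   3.   18.6] gap 0.492 tz [ 0.001  0.01  -1.   ]
```

View pics/s11.png

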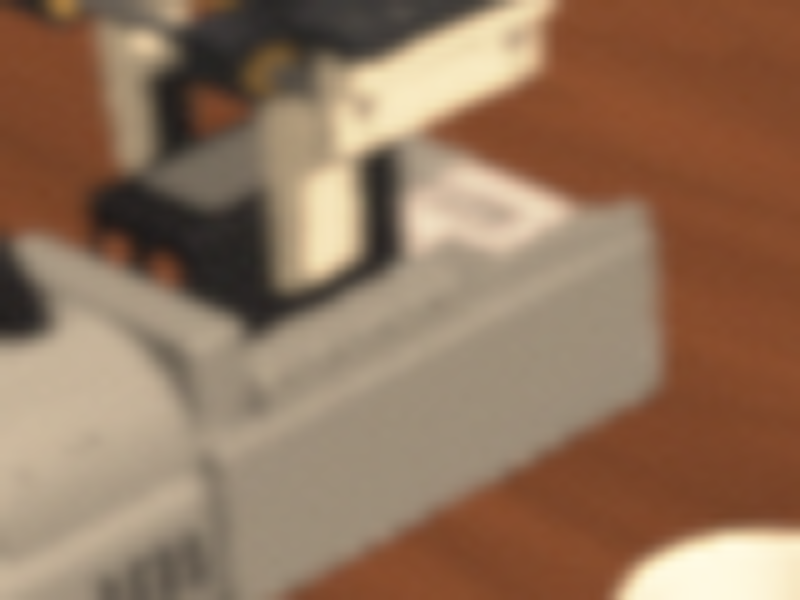

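I'll test the latch before letting go by easing back a few mm. If the catch holds, I should feel a pull.

```bash
python3 -m inch '[[[0.2,0,-0.05],[0,0,0]],[[0.4,0,-0.05],[0,0,0]],[[0.6,0,-0.05],[0,0,0]],[[0.8,0,-0.05],[0,0,0]],[[0.8,0,-0.05],[0,0,0]]]'; python3 -c "
from h import *
where('V')"
```

```text
time: 16.8
tcp_pos: [0.6015, -0.2143, 0.0923]
orientation: [[-1.0, -0.007, 0.007], [-0.007, 1.0, 0.009], [-0.007, 0.009, -1.0]]
ft_force: [6.9, 0.2, -10.2]
finger_gap: 0.491
V t 16.8 xyz [-0.3  0.3 27.3] yaw -0.004 F [  6.9   0.2 -10.2] gap 0.491 tz [ 0.007  0.009 -1.   ]
```

The catch holds: commanded to -3.7, it stopped at -0.3 with a pull of 6.9 N. Back to neutral, open, and look.

```bash
python3 -m inch '[[[-0.15,0,0.05],[0,0,0]],[[-0.15,0,0.05],[0,0,0]],[[-0.15,0,0.05],[0,0,0]]]'; python3 -m inch '[[[0,0,0],[0,0,0]],[[0,0,0],[0,0,0]],[[0,0,0],[0,0,0]],[[0,0,0],[0,0,0]],[[0,0,0],[0,0,0]],[[0,0,0],[0,0,0]]]' 1; python3 -c "
from h import *
where('V')"
```

```text
time: 17.18
tcp_pos: [0.6022, -0.2143, 0.0918]
orientation: [[-1.0, -0.007, 0.006], [-0.007, 1.0, 0.009], [-0.006, 0.009, -1.0]]
ft_force: [-3.5, 0.4, -0.1]
finger_gap: 0.492
time: 17.92
tcp_pos: [0.6023, -0.2144, 0.0918]
orientation: [[-1.0, -0.007, 0.006], [-0.007, 1.0, 0.009], [-0.006, 0.009, -1.0]]
ft_force: [-0.3, -0.3, 1.0]
finger_gap: 0.997
V t 17.925 xyz [ 0.5  0.2 26.8] yaw -0.004 F [-0.3 -0.3  1. ] gap 0.997 tz [ 0.006  0.009 -1.   ]
```

Open and free. Lift straight up, then back towards the robot.

```bash
python3 -m inch '[[[0,0,-2],[0,0,0]],[[0,0,-5],[0,0,0]],[[0,0,-9],[0,0,0]],[[0,0,-13],[0,0,0]],[[2,4,-15],[0,0,0]],[[4,9,-15],[0,0,0]],[[6,14,-15],[0,0,0]],[[8,19,-15],[0,0,0]],[[10,24,-15],[0,0,0]],[[10,24,-15],[0,0,0]]]'; python3 - <<'E'
from h import *
where('V')
for n in('scene','top'):
    p,d=ctrl.snapshot(n);cv2.imwrite(f'pics/{n}12.png',p[:,:,::-1]);np.save(f'pics/{n}12.npy',d)
a=cv2.imread('pics/scene12.png')[165:265,210:310];b=cv2.imread('pics/top12.png')[170:270,360:460]
cv2.imwrite('pics/c12.png',np.hstack([cv2.resize(a,(400,400)),cv2.resize(b,(400,400))]))
for n in('top','scene'):
    w=cloud(n,np.load(f'pics/{n}12.npy'));c,s=np.cos(V[2]),np.sin(V[2]);dx=w[...,0]*1000-V[0];dy=w[...,1]*1000-V[1];a=c*dx+s*dy;b=-s*dx+c*dy
    m=(abs(a)<60)&(abs(b)<40)&(abs(w[...,2]-.123)<.008)
    print(n,cv2.minAreaRect(np.c_[a[m],b[m]].astype(np.float32)),np.percentile(a[m],[2,98]),np.median(w[m][:,2]))
    m=(abs(a+84)<15)&(abs(b)<15);print(' tab z rel deck',np.median(w[m][:,2])*1000-65, 'before',end=' ')
    w0=cloud(n,np.load(f'pics/{n}0.npy'));dx=w0[...,0]*1000-V[0];dy=w0[...,1]*1000-V[1];a=c*dx+s*dy;b=-s*dx+c*dy;m=(abs(a+84)<15)&(abs(b)<15);print(np.median(w0[m][:,2])*1000-65)
E
```

```text
time: 19.18
tcp_pos: [0.4984, 0.0273, 0.2438]
orientation: [[-1.0, -0.013, 0.005], [-0.013, 1.0, 0.01], [-0.006, 0.01, -1.0]]
ft_force: [0.1, 0.0, -0.5]
finger_gap: 1.0
V t 19.175 xyz [-100.8  243.   178.8] yaw 0.002 F [ 0.1  0.  -0.5] gap 1.0 tz [ 0.005  0.01  -1.   ]
top ((-2.1425514221191406, 2.3024768829345703), (45.27238464355469, 80.18966674804688), 88.53182983398438) [-40.28553348  36.20021968] 0.12358857740667151
 tab z rel deck -0.4513903714993859 before -0.5816251386073219
scene ((0.3006172180175781, 2.294069290161133), (79.10587310791016, 51.37268829345703), 0.4550161361694336) [-38.11264976  39.08281536] 0.12369653522394053
 tab z rel deck -0.48479726960093217 before 0.26112141540396294
```

View pics/c12.png

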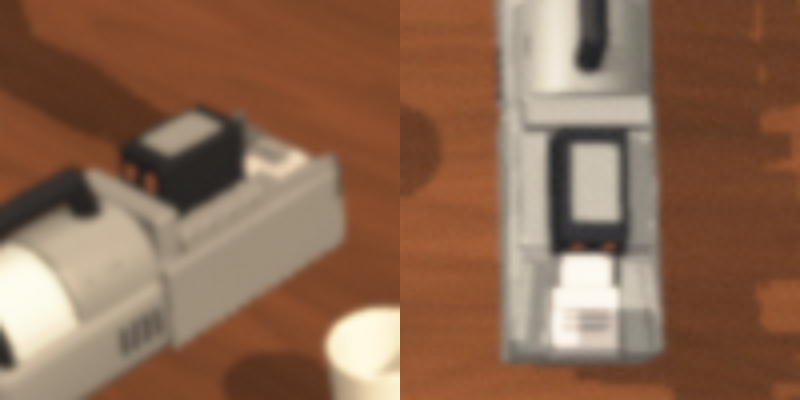

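View pics/top12.png

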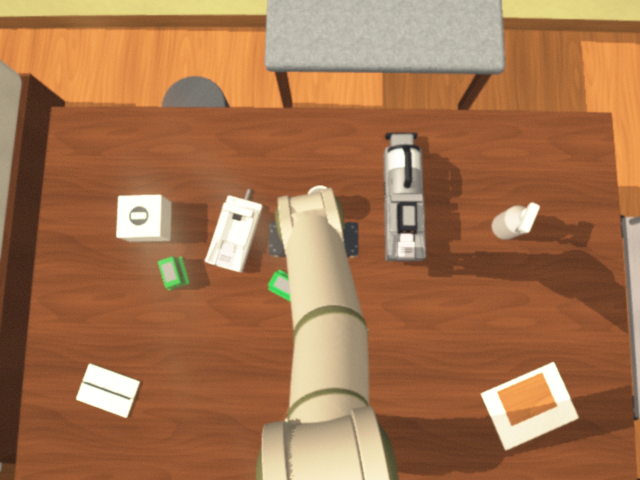

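The pack sits home on the vacuum at (408,217) in the top view. The tab is back at its starting height, within 1 mm. The bystanders stand where they were, and the arm is clear of everything. Handing in.

```bash
python3 -c "
from plant import ctrl
ctrl.finish_job()
print(ctrl.observe()['time'])"
```

```text
the job is handed in; nothing more can be done
the job is handed in; nothing more can be done
```

The battery pack is on the vacuum, held by its catch, and the job is handed in at about 19 s of the 58 s; no verdict is reported. I pressed the dock's catch right down (about 10 mm, 22 N), slid the pack out and lifted it off. I then set it on the vacuum's apron, pushed it to the end wall and let go.

**What agreed:**
- **Catch holds:** when I pulled back to -3.7 mm, the pack stopped at about -0.3 mm with a 7 N pull, so the catch was holding.
- **Catch up:** after letting go, the tab was back at its starting height within 1 mm.
- **Seating:** the pack's top was at 123.6 mm, where 123 mm was expected.
- **Clear of everything:** the arm touches nothing. In the last top picture the tissue box and spray bottle are where they started. The tumbler was partly hidden by the arm and the remote wholly, so I could not check those two there.

**What disagreed or went wrong:**
- **Position along the slide:** the cameras put the pack's centre at -2.1 mm (top) and +0.3 mm (scene). Both are within the calibration error, and the 4 mm limit.
- **Position across:** both cameras read +2.3 mm, while the gripper read about +0.2 mm.
- **Tilt:** during the final push the tool tilted. I first corrected it the wrong way, to 0.08 rad, then straightened it. The highest wrist force I read was about 52 N.

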